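# Fetch the candle tin from under the upper tier of the break-table stand

## Robot

A 6-joint arm with a two-finger parallel gripper is mounted at the origin on the work surface. World frame = base frame: x ahead of the robot, y to its left, z up, the work surface at z = 0. Lengths are in mm, angles in rad, forces in N, time in s.
With the tool pointing down it reaches from about 300 to 775 mm from the base axis. Payload 14.6 kg.
Tool frame: the origin (TCP) lies at the very end of the fingers, on their centre line; the grasp point (between the pads) lies 19 mm behind it; z points along the fingers, y is the line along which they close (so a half turn about z gives the same grasp; the last joint's range is limited). The gripper opens to 94 mm and grips with 3 to 60 N. Pads are 16 mm wide; open, the fingers measure 119 mm over their backs; the gripper's body (75 mm by 177 mm) begins 78 mm behind the grasp point.
Start: joints at [-1.369, 0.3, 1.521, -0, 1.321, -0.067], TCP at [146.059, -530.241, 205.446] pointing down, gripper open.
Joint ranges: [-3.03, 3.03], [-0.79, 2.21], [0.23, 2.52], [-1.04, 4.18], [0, 3.07], [-2.55, 2.55]. Speed limits (rad/s): [2.22, 2.22, 2.57, 3.14, 3.14, 3.14].

## Interface

Orientations are given as [roll, pitch, yaw] about the fixed x, y, z axes, in that order (R = Rz(yaw) Ry(pitch) Rx(roll)).
In Python, from cell import manip, camera, get_calibration gives the robot as it stands. The module is installed in compiled form; this text tells all that it offers.
- The arm moves only by the tool jog_arm, never from a script. Its argument "plan" is one flat list of numbers, 6 for each row, row after row: the shift along the world's x, y, z in m, then the turn, a rotation vector about the world's x, y, z in degrees. A call has 1 to 20 rows; each row is the pose to reach, as a shift and turn from the pose commanded when the call began; what a row does not reach only later rows make up. A row lasts 1/10 s, in which the tool goes at most 50 mm and 8.59 degrees, less where a joint would pass 70% of its speed; a pose out of reach is approached as far as the arm can. A call with a gripper value outside its range is refused whole. "claw" is the finger opening in m, from 0 to 0.094, set as the call begins (left out, the last holds). The fingers move at their own pace and stop on an object; "force" is the grip in N (left out, the last holds). Time passes only in rows, so rows that repeat a pose let the fingers close. It gives the time, the measured TCP pose, the force, the opening and the grip force at its end, in the units of the state.
- manip.read_state(): the state, without advancing time (a new reading comes with each control period).
- camera(name): name is "scene" or "top" or "wrist"; returns (picture, depth): 480x640x3 uint8, red, green, blue; 480x640 float32, mm along the optical axis (not along the pixel's ray), 0 where there is no reading.
- get_calibration(name): a dict with "fx", "fy", "cx", "cy" (pixels), "origin" and "attitude" of the camera in the world. Camera axes: x right, y down, z forward; pixel columns grow to the right and rows downward; lengths in mm; the calibration is good to about 2 mm. The wrist camera is an equidistant fisheye: a pixel r from the principal point sees the ray r / f radians off the axis. A picture is of the moment at which its call begins: read the wrist's pose just before it. get_calibration takes no time and is no camera call; for the wrist camera it gives the pose at the moment of the call.
- manip.sign_off(): hands the job in; it is judged then, once.
The state is a dict: "clock": time; "joints": joint angles; "qd": joint speeds; "effort": joint torques, N m; "eef_pos": TCP position; "eef_rot": TCP orientation; "wrist_force": force on the tool from outside, world axes, zero at the start; "moment": the same for the moment, N m; "finger_gap": finger opening in mm; "finger_force": force on a finger pad.
Only numpy, scipy, OpenCV 4.12 (cv2) and the standard library are available. Lean on these libraries where they do the work, as an engineer would, in place of code of your own. Each camera call takes 0.05 s, during which the arm holds its last target. There are 200 camera calls.

## Task

The candle tin for the cake stands on the lower frame of the two-tier stand, under the upper tier. Set the sugar jar and the tea caddy from the upper tier onto the grey side board, then lift the upper tier off and stand it on the side board too, and only then take the tin out and stand it on the middle of the cork coaster. After that plug the upper tier's posts fully back into the sockets of the lower frame, and finally put the jar and the caddy each back where it stood before; keep all of them upright and do not disturb the cake box or the mug.

Things in the scene. Friction and masses are not known exactly. Their poses are not given: they have to be found in the camera images.
- upper_tier: Loose tier, 140 (x) by 220 (y) by 142 mm high, 0.45 kg; origin mid between its feet. 4 steel posts 12 mm across (feet taper to 6 over 5 mm) at x +-58, y +-98. Two wood decks (|y| 30-110), tops at z 83, each with a 68 mm flat cork pad at y +-62 (jar on one, caddy on the other). Open middle, above it a handle bar 14 by 14 mm, 138 long along x at y 0, its centre at z 135, 45 mm free below it.
- lower_frame: Fixed lower frame, wood deck 146 (x) by 226 mm (y), its top at z 8 mm; origin on the table under its centre. Four black corner socket blocks 30 by 30, 24 mm high, at x +-58, y +-98 mm, each with a round hole 16 mm wide, 16 mm deep (floor at z 8). Tier home, as at the start: its origin 8 mm above this one, axes parallel or a half turn apart.
- sugar_jar: Round white jar with a metal lid, 52 mm across, 80 mm high, about 0.22 kg, body straight-sided through the middle of its height; origin at the centre of its underside. On one of the two pads of the upper tier at the start, which one varies.
- tea_caddy: Square metal box, 50 by 50 mm, 70 mm high, its lid (53 by 53 mm) from 56 mm up, about 0.2 kg; origin at the centre of its underside, sides along own x and y. On the other pad of the upper tier.
- candle_tin: Squat round metal tin, 56 mm across, 50 mm high, about 0.15 kg, straight-sided up to 43 mm; origin at the centre of its underside. On the lower frame's deck under the opening and the handle bar of the upper tier.
- side_board: Fixed flat grey board, 260 mm (own x) by 280 mm (own y), 6 mm thick: the side area. Origin on the table under its centre. The tier, jar and caddy fit on it together, for instance the tier towards +x and the other two towards -x.
- coaster: Fixed round cork coaster, 84 mm across, 4 mm thick, lying alone on the table; origin on the table under its centre. Place for the candle tin.
- cake_box: Open white plastic box with a cake and candles, 120 (own x) by 170 mm (own y), candle tips 85 mm high; loose, not to be disturbed. Origin at the centre of its underside.
- mug: White mug on the table, 72 mm across without its handle (at own +y), 85 mm high; loose, not to be disturbed. Origin at the centre of its underside.
Mind the look-alikes: they are no part of the job. Leave any red look-alike of the sugar_jar alone. What is shaped like the tea_caddy but red is not meant.

How it is judged:
By the outcome, as a careful person would: the job done as asked, in the order asked, and still so for the second after the job is handed in, with the robot touching nothing.
It also fails if it takes over 138 s, if anything falls off the work surface, if the arm or the gripper's body presses on something with over 40 N, if the wrist force passes 120 N, or if a joint passes its speed limit or range.

## Working session

There is one attempt and no reset: what is moved stays moved. The work goes in short steps, Python scripts to look and compute and a tool call to move; the robot and the scene stay as the last step left them, time stands still between calls to the robot, and variables do not carry over. Pictures are saved under pics/ and viewed, at most 14 in all, crops included, and the job is handed in when it is done.

Besides the shell and the picture viewer there is one more tool, called after "Call:" in YAML: its name, and indented under it one key for each argument. jog_arm: Moves the arm, as the interface text tells. Its arguments: {"type":"object","properties":{"plan":{"type":"array"},"claw":{"type":"number"},"force":{"type":"number"}},"required":["plan"]}

```bash
mkdir -p pics; ls
cat > h.py <<'E'
import numpy as np, cv2, json
from cell import manip, camera, get_calibration
def grab(name,tag):
    K=get_calibration(name); p,d=camera(name)
    cv2.imwrite(f'pics/{tag}.png',p[:,:,::-1]); np.savez(f'{tag}.npz',p=p,d=d)
    json.dump({k:(np.asarray(v).tolist()) for k,v in K.items()},open(f'{tag}.json','w'))
    return p,d,K
E
python3 - <<'E'
from h import *
for n in ('scene','top','wrist'):
    p,d,K=grab(n,n+'0'); print(n,K)
print(manip.read_state())
E
```

```text
pics
scene {'fx': 505.1647008130424, 'fy': 505.1647008130424, 'cx': 319.6439649852768, 'cy': 240.97667218247997, 'origin': array([1184.5582569 , -565.74000772,  803.91226119]), 'attitude': array([-2.2830389 , -0.01203924,  0.84570712])}
top {'fx': 445.2467719733215, 'fy': 445.2467719733215, 'cx': 321.7020095484565, 'cy': 234.69930614856997, 'origin': array([510.63178641,  -7.754581  , 962.85253503]), 'attitude': array([-3.04447176, -0.01754299, -1.55041613])}
wrist {'fx': 371.64829954431775, 'fy': 371.64829954431775, 'cx': 325.01029265878606, 'cy': 240.10743189885912, 'origin': array([ 225.63304292, -508.65915822,  384.2784943 ]), 'attitude': array([ 2.85614452e+00,  7.43813033e-04, -1.30176851e+00])}
{'clock': 0.15, 'joints': array([-1.36863107e+00,  3.00333366e-01,  1.52139797e+00,  3.47608766e-05,
        1.32069072e+00, -6.66048867e-02]), 'qd': array([-0.00253753, -0.00217377, -0.00336123,  0.00062647, -0.00085099,
        0.0011902 ]), 'effort': array([ 2.50273151e-04, -5.31960654e+01, -3.52821171e+01,  7.07916333e-02,
        2.36033904e-02, -8.62408342e-05]), 'eef_pos': array([ 146.01726254, -530.07554212,  205.03934856]), 'eef_rot': array([-3.14076733e+00, -8.87989742e-05,  2.68761489e-01]), 'wrist_force': array([ 0.25030865,  0.18031231, -0.62142565]), 'moment': array([-0.00870382, -0.03172446,  0.0043155 ]), 'finger_force': 0.0, 'finger_gap': 93.67930665728822}
```

View pics/top0.png

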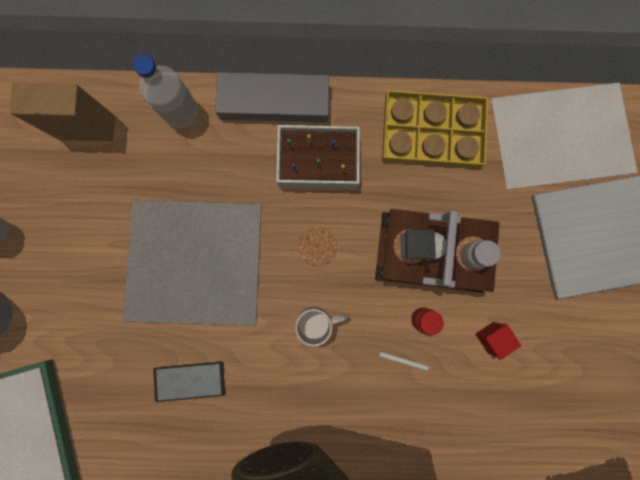

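View pics/scene0.png

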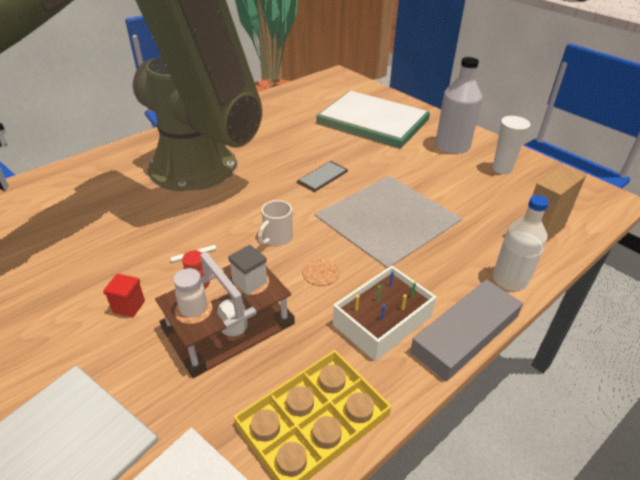

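The top view shows the stand at (440,250), with the jar at (482,254) and the caddy at (422,245). The tin's edge shows near (437,245), between caddy and bar. The side board is at (192,262) and the coaster at (318,247). The cake box is at (318,157) and the mug at (314,327).

Things that could be confused:
- **Jar:** white/metal jar on the tier at (482,254), versus red jar at (430,321) and mug at (314,327).
- **Caddy:** grey caddy at (422,245), versus red box at (499,340).
- **Side board:** grey board at (192,262), versus streaked pale board at (590,235) and phone at (188,382).

I pick the things on the tier and the plain grey board.

```bash
cat >> h.py <<'E'
from scipy.spatial.transform import Rotation as Ro
def load(tag):
    z=np.load(tag+'.npz'); K=json.load(open(tag+'.json')); return z['p'],z['d'],K
def rays(K,uv,fish=False):
    uv=np.atleast_2d(np.asarray(uv,float)); a=(uv-[K['cx'],K['cy']])/[K['fx'],K['fy']]
    if fish:
        r=np.linalg.norm(a,axis=1,keepdims=True)+1e-12
        v=np.hstack([a/r*np.sin(r),np.cos(r)])
    else: v=np.hstack([a,np.ones((len(a),1))])
    return np.array(K['origin']), v@Ro.from_euler('xyz',K['attitude']).as_matrix().T
def onplane(K,uv,z,fish=False):
    o,v=rays(K,uv,fish); return o+v*((z-o[2])/v[:,2])[:,None]
def twoview(o1,v1,o2,v2):
    A=np.stack([v1,-v2],1); s=np.linalg.lstsq(A,o2-o1,rcond=None)[0]
    a=o1+s[0]*v1; b=o2+s[1]*v2; return (a+b)/2, np.linalg.norm(a-b)
def cloud(d,K,fish=False):
    vv,uu=np.mgrid[:480,:640]; o,v=rays(K,np.stack([uu.ravel(),vv.ravel()],1),fish)
    R=Ro.from_euler('xyz',K['attitude']).as_matrix(); f=v@R[:,2]
    P=o+v*(d.ravel()/f)[:,None]; P[d.ravel()<=0]=np.nan; return P.reshape(480,640,3)
E
python3 - <<'E'
from h import *
np.set_printoptions(suppress=True,precision=1)
pt,dt,Kt=load('top0'); ps,ds,Ks=load('scene0')
Pt=cloud(dt,Kt); Ps=cloud(ds,Ks)
print('table z top', np.nanmedian(Pt[280:300,540:600,2]), 'scene',np.nanmedian(Ps[330:350,30:60,2]))
def blob(P,p,lo,hi,box,name):
    u0,v0,u1,v1=box; m=np.zeros((480,640),np.uint8); s=P[v0:v1,u0:u1,2]; m[v0:v1,u0:u1]=((s>lo)&(s<hi))
    n,l,st,c=cv2.connectedComponentsWithStats(m); i=1+np.argmax(st[1:,4]); k=l==i
    ct=max(cv2.findContours(k.astype(np.uint8),0,1)[0],key=cv2.contourArea)
    print(name,'px',c[i],'n',st[i,4],'z',np.median(P[k][:,2]),'xyz',P[k].mean(0))
    return k,ct
for P,K,p,b1,b2,b3,t in ((Pt,Kt,pt,(460,225,515,280),(395,220,446,270),(435,205,470,295),'top'),(Ps,Ks,ps,(165,260,215,325),(225,235,272,300),(195,245,250,330),'scene')):
    print(t)
    k,c=blob(P,p,164,180,b1,'jar'); (cc,r)=cv2.minEnclosingCircle(c); print(onplane(K,cc,171), 'circ',cc,r)
    k,c=blob(P,p,155,168,b2,'caddy'); 
    q=onplane(K,c[:,0,:],161)[:,:2].astype(np.float32); print('rect',cv2.minAreaRect(q))
    k,c=blob(P,p,140,153,b3,'bar'); q=onplane(K,c[:,0,:],150)[:,:2].astype(np.float32); print('rect',cv2.minAreaRect(q))
def col(P,K,p,box,f,z,name):
    u0,v0,u1,v1=box; m=np.zeros((480,640),np.uint8); m[v0:v1,u0:u1]=f(cv2.cvtColor(p,cv2.COLOR_RGB2HSV)[v0:v1,u0:u1].astype(int),P[v0:v1,u0:u1])
    m=cv2.morphologyEx(m,cv2.MORPH_OPEN,np.ones((3,3)))
    n,l,st,c=cv2.connectedComponentsWithStats(m); i=1+np.argmax(st[1:,4])
    ct=max(cv2.findContours((l==i).astype(np.uint8),0,1)[0],key=cv2.contourArea)
    q=onplane(K,ct[:,0,:],z)[:,:2].astype(np.float32); print(name,c[i],'zmed',np.nanmedian(P[l==i][:,2]),'rect',cv2.minAreaRect(q),'circ',cv2.minEnclosingCircle(q))
grey=lambda h,P:(h[...,1]<50)
col(Pt,Kt,pt,(100,190,280,340),grey,6,'board top'); col(Ps,Ks,ps,(305,170,470,270),grey,6,'board scene')
print(cv2.cvtColor(pt,cv2.COLOR_RGB2HSV)[[247,247,275],[318,310,350]], cv2.cvtColor(ps,cv2.COLOR_RGB2HSV)[[272,272],[320,350]])
hh=lambda lo,hi:(lambda h,P:(P[...,2]>lo)&(P[...,2]<hi))
col(Pt,Kt,pt,(265,110,370,200),hh(25,120),40,'cake top'); col(Pt,Kt,pt,(285,295,360,360),hh(20,120),85,'mug top')
col(Pt,Kt,pt,(405,300,450,345),hh(20,120),80,'redjar'); col(Pt,Kt,pt,(470,310,530,370),hh(20,120),70,'redbox')
cv2.imwrite('pics/c1.png',cv2.resize(np.hstack([pt[195:310,370:510,::-1],ps[225:375,140:310,::-1][:115]]),None,fx=2.5,fy=2.5,interpolation=2)); 
a=cv2.resize(pt[195:310,370:510,::-1],(487,400),interpolation=2); b=cv2.resize(ps[235:375,150:310,::-1],(457,400),interpolation=2)
cv2.imwrite('pics/c1.png',cv2.resize(np.hstack([a,b]),(800,339)))
E
```

```text
table z top 16.285297465390613 scene 2.125442125061113
top
jar px [486.3 252.7] n 537 z 171.46707306784197 xyz [ 562.2 -315.6  171.4]
[[ 562.7 -315.7  171. ]] circ (486.3333435058594, 252.4166717529297) 13.470478057861328
caddy px [419.9 243.1] n 845 z 161.20227015066553 xyz [ 577.7 -198.6  161.2]
rect ((577.2703247070312, -198.49851989746094), (52.9189338684082, 53.59077072143555), 2.1444919109344482)
bar px [449.5 247.7] n 646 z 149.96210654550583 xyz [ 571.6 -256.   149.3]
rect ((571.9925537109375, -255.7064971923828), (16.685876846313477, 137.37777709960938), 84.31558227539062)
scene
jar px [186.6 278.5] n 475 z 172.5262725450151 xyz [ 564.7 -318.2  171.9]
[[ 564.5 -318.3  171. ]] circ (186.62791442871094, 278.79071044921875) 13.66029167175293
caddy px [246.6 257.8] n 625 z 162.52477865879348 xyz [ 580.  -202.   162.1]
rect ((579.4811401367188, -201.20089721679688), (60.25368118286133, 56.52619552612305), 1.8280298709869385)
bar px [220.6 276.4] n 472 z 151.0690924071751 xyz [ 577.5 -260.   149.8]
rect ((573.9760131835938, -259.3770751953125), (17.454639434814453, 147.04620361328
[... 713 characters left out ...]
93554688, -9.634437561035156), 105.9493179321289)
mug top [320.7 330.9] zmed 72.5301463206132 rect ((409.0526123046875, -27.450176239013672), (48.605655670166016, 104.83628845214844), 13.302308082580566) circ ((421.2398986816406, -24.739057540893555), 52.75701141357422)
redjar [427.6 320.8] zmed 79.46152469817332 rect ((431.4366455078125, -233.70176696777344), (50.28935241699219, 59.167850494384766), 0.02438502572476864) circ ((432.8275451660156, -232.93800354003906), 31.042476654052734)
redbox [498.9 339.9] zmed 69.4934963847681 rect ((396.57958984375, -377.3829345703125), (65.35205078125, 62.675262451171875), 33.311180114746094) circ ((395.9169921875, -377.5081787109375), 43.1312370300293)
```

View pics/c1.png

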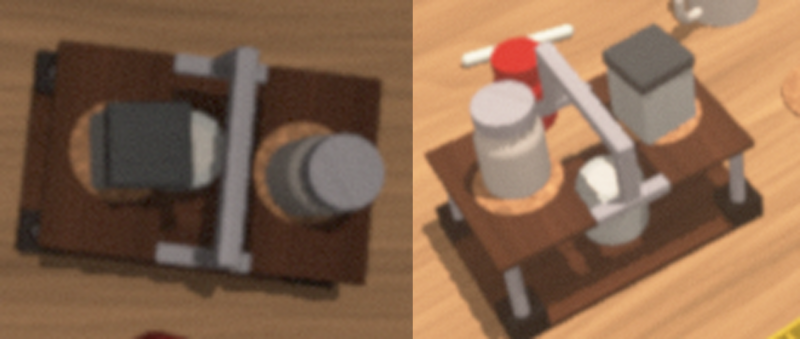

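The crop confirms the choice. The white jar with metal lid is on the −y pad, and the dark-lidded grey caddy is on the +y pad. The tin sits under the bar, and the red look-alike stands behind on the table. Next I move above the stand for close views.

Call:
jog_arm:
  plan: [0.424,0.273,0.095,0,0,69,0.424,0.273,0.095,0,0,69,0.424,0.273,0.095,0,0,69,0.424,0.273,0.095,0,0,69,0.424,0.273,0.095,0,0,69,0.424,0.273,0.095,0,0,69,0.424,0.273,0.095,0,0,69,0.424,0.273,0.095,0,0,69,0.424,0.273,0.095,0,0,69,0.424,0.273,0.095,0,0,69,0.424,0.273,0.095,0,0,69,0.424,0.273,0.095,0,0,69,0.424,0.273,0.095,0,0,69,0.424,0.273,0.095,0,0,69,0.424,0.273,0.095,0,0,69,0.424,0.273,0.095,0,0,69]
  claw: 0.094

```text
clock: 1.75
eef_pos: [569.4, -257.9, 300.6]
eef_rot: [3.141, 0.0, 1.472]
wrist_force: [-0.5, -0.4, 0.8]
finger_gap: 94.0
finger_force: 0.0
```

Run:
```python
from h import *
np.set_printoptions(suppress=True,precision=2)
s=manip.read_state(); p,d,K=grab('wrist','w1'); print(s['clock'],s['eef_pos'],np.degrees(s['eef_rot']),s['joints'],K['origin'],K['attitude'])
```

```text
1.75 [ 569.44 -257.94  300.62] [179.99   0.01  84.33] [-0.48  0.43  1.13 -0.    1.58 -0.38] [ 577.77 -176.33  479.94] [ 2.86 -0.   -0.1 ]
```

View pics/w1.png

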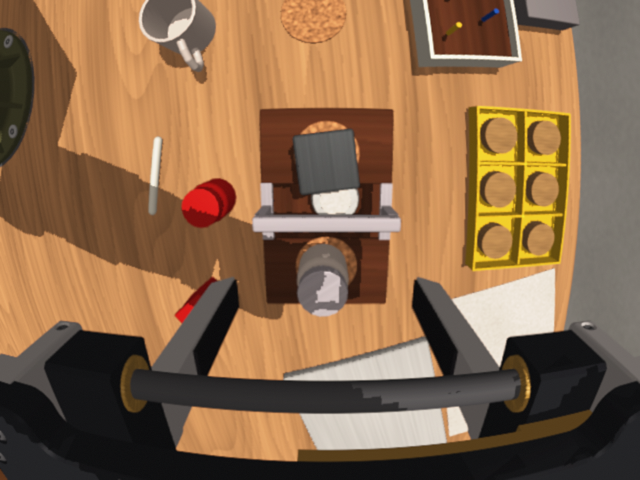

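The wrist view shows the bar from (253,224) to (400,223), the caddy lid at (325,160), the jar lid at (323,288), the tin at (335,200) and the coaster at (313,15).

Run:
```python
from h import *
np.set_printoptions(suppress=True,precision=1)
p,d,K=load('w1'); P=cloud(d,K,True)
pt,dt,Kt=load('top0'); Pt=cloud(dt,Kt)
def blob(P,lo,hi,box):
    u0,v0,u1,v1=box; m=np.zeros((480,640),np.uint8); s=P[v0:v1,u0:u1,2]; m[v0:v1,u0:u1]=((s>lo)&(s<hi))
    n,l,st,c=cv2.connectedComponentsWithStats(m); i=1+np.argmax(st[1:,4]); k=(l==i).astype(np.uint8)
    ct=max(cv2.findContours(k,0,1)[0],key=cv2.contourArea); return k>0,ct
def cen(uv,K,z,f,kind):
    q=onplane(K,uv,z,f)[:,:2].astype(np.float32)
    return cv2.minAreaRect(q) if kind else cv2.minEnclosingCircle(q)
for nm,lo,hi,z,bw,bt,kind in (('jar',164,182,171,(285,240,365,330),(460,225,515,280),0),('caddy',156,170,161,(280,120,370,205),(395,220,446,270),1),('bar',140,154,150,(240,210,410,240),(435,205,470,295),1)):
    k,c=blob(P,lo,hi,bw); k2,c2=blob(Pt,lo,hi,bt)
    a=cen(c[:,0],K,z,True,kind); b=cen(c2[:,0],Kt,z,False,kind)
    print(nm,'w zmed',np.nanmedian(P[k][:,2]),a,'| top',b[0])
    # two-view height: rays to the centres
    A=np.array([*a[0],z]);B=np.array([*b[0],z]); o1=np.array(K['origin']);o2=np.array(Kt['origin'])
    print('  twoview',twoview(o1,A-o1,o2,B-o2))
h=cv2.cvtColor(p,cv2.COLOR_RGB2HSV).astype(int)
# pads & decks
m=((P[...,2]>80)&(P[...,2]<100)).astype(np.uint8); m[:,:240]=0;m[:,410:]=0;m[:95]=0;m[320:]=0
cv2.imwrite('pics/m.png',m*255)
for y0,y1 in ((95,195),(232,320)):
    mm=m.copy(); mm[:y0]=0; mm[y1:]=0
    c=np.vstack(cv2.findContours(mm,0,1)[0]); print('deck z',np.median(P[mm>0][:,2]),cv2.minAreaRect(onplane(K,c[:,0],91,True)[:,:2].astype(np.float32)))
m=((P[...,2]>40)&(P[...,2]<66)).astype(np.uint8); m[:,:300]=0;m[:,372:]=0;m[:175]=0;m[218:]=0
c=np.vstack(cv2.findContours(m,0,1)[0]); print('tin z',np.median(P[m>0][:,2]),cv2.minEnclosingCircle(onplane(K,c[:,0],58,True)[:,:2].astype(np.float32)))
# coaster in top
ht=cv2.cvtColor(pt,cv2.COLOR_RGB2HSV).astype(int); print(ht[[225,247,247,230],[318,275,318,330]])
g=cv2.GaussianBlur(pt,(5,5),0)[:,:,0]
c=cv2.HoughCircles(cv2.cvtColor(pt,cv2.COLOR_RGB2GRAY)[205:290,270:366],cv2.HOUGH_GRADIENT,1,50,param1=60,param2=10,minRadius=16,maxRadius=23); print(c)
if c is not None: print(onplane(Kt,c[0,0,:2]+[270,205],4))
```

```text
jar w zmed 170.98995070913364 ((561.4969482421875, -316.2591247558594), 24.2979793548584) | top (562.1338500976562, -315.5013427734375)
  twoview (array([ 561.8, -313.1,  177.7]), np.float64(0.33713363175592725))
caddy w zmed 160.9280797186983 ((576.6190795898438, -200.27224731445312), (52.67755126953125, 52.705902099609375), 1.3708763122558594) | top (577.3400268554688, -198.78536987304688)
  twoview (array([ 577.2, -200.3,  155.8]), np.float64(1.3338424924022758))
bar w zmed 149.84030684222552 ((571.327392578125, -256.6660461425781), (15.336832046508789, 136.753173828125), 84.3495864868164) | top (571.9925537109375, -255.7064971923828)
  twoview (array([ 571.6, -256. ,  150.7]), np.float64(1.1409092903057116))
deck z 91.03580988423627 ((577.1434326171875, -193.9117431640625), (91.14964294433594, 140.8616180419922), 84.35614013671875)
deck z 91.08632156795426 ((564.2567138671875, -323.64654541015625), (85.74171447753906, 140.39901733398438), 84.3440933227539)
tin z 58.46599035004681 ((581.9942626953125, -251.1999969482422), 28.05692481994629)
[[ 14 122 142]
 [ 14 119 135]
 [ 13 133 128]
 [ 15 122 138]]
[[[47.5 41.5 19.6]]]
[[578.6 -14.1   4. ]]
```

Call:
jog_arm:
  plan: [-0.008,-0.059,-0.03,0,0,0,-0.008,-0.059,-0.05,0,0,0,-0.008,-0.059,-0.08,0,0,0,-0.008,-0.059,-0.11,0,0,0,-0.008,-0.059,-0.14,0,0,0,-0.008,-0.059,-0.165,0,0,0,-0.008,-0.059,-0.18,0,0,0,-0.008,-0.059,-0.188,0,0,0,-0.008,-0.059,-0.188,0,0,0,-0.008,-0.059,-0.188,0,0,0,-0.008,-0.059,-0.188,0,0,0]

```text
clock: 2.9
eef_pos: [562.5, -316.5, 113.8]
eef_rot: [3.14, 0.001, 1.473]
wrist_force: [-0.1, 0.5, 0.3]
finger_gap: 94.3
finger_force: 0.0
```

Run:
```python
from h import *
np.set_printoptions(suppress=True,precision=2)
s=manip.read_state(); p,d,K=grab('wrist','w2'); print(s['clock'],s['eef_pos'],np.degrees(s['eef_rot']),s['wrist_force'])
P=cloud(d,K,True); m=((P[...,2]>164)&(P[...,2]<178)).astype(np.uint8); m[:,:250]=0; m[:,400:]=0
n,l,st,c=cv2.connectedComponentsWithStats(m); print(st[1:],c[1:])
for i in range(1,n):
    if st[i,4]>200:
        ct=cv2.findContours((l==i).astype(np.uint8),0,1)[0][0]; print(cv2.minEnclosingCircle(onplane(K,ct[:,0],171,True)[:,:2].astype(np.float32)))
```

```text
2.9 [ 562.52 -316.52  113.77] [179.9    0.05  84.4 ] [-0.15  0.46  0.34]
[[ 309   33    1    1    1]
 [ 263  295  118   85 8177]] [[309.    33.  ]
 [321.4  341.43]]
((561.3722534179688, -314.7903137207031), 23.975587844848633)
```

View pics/w2.png

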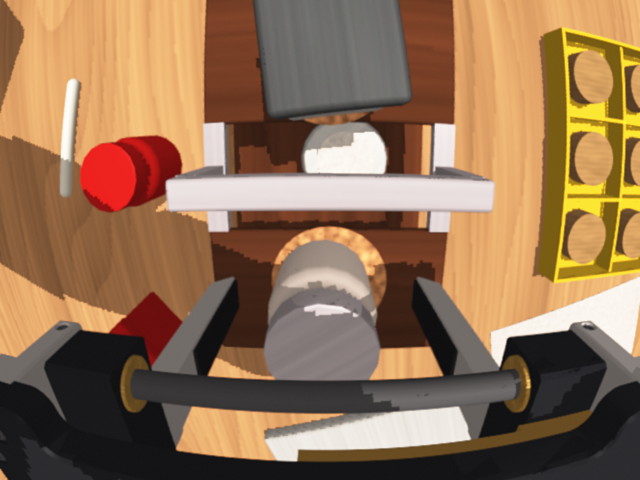

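The jar at (321,341) is centred between the fingers at (237,282) and (412,282), with no contact. Closing, then lifting.

Call:
jog_arm:
  plan: [0,0,0,0,0,0,0,0,0,0,0,0,0,0,0,0,0,0,0,0,0,0,0,0,0,0,0,0,0,0,0,0,0,0,0,0,0,0,0,0,0,0,0,0,0,0,0,0]
  claw: 0.04
  force: 25

```text
clock: 3.75
eef_pos: [562.0, -316.2, 112.5]
eef_rot: [-3.142, -0.0, 1.473]
wrist_force: [-0.6, 0.1, 0.6]
finger_gap: 51.3
finger_force: 25.0
```

Call:
jog_arm:
  plan: [0,0,0.02,0,0,0,0,0,0.06,0,0,0,0,0,0.1,0,0,0,0,0,0.12,0,0,0,-0.003,0.015,0.12,0,0,0,-0.011,0.05,0.12,0,0,0,-0.021,0.094,0.12,0,0,0,-0.031,0.139,0.12,0,0,0,-0.041,0.184,0.12,0,0,0,-0.052,0.228,0.12,0,0,0,-0.062,0.273,0.12,0,0,0,-0.072,0.317,0.12,0,0,0,-0.082,0.362,0.12,0,0,0,-0.092,0.407,0.12,0,0,0,-0.101,0.446,0.12,0,0,0,-0.108,0.476,0.12,0,0,0,-0.112,0.496,0.12,0,0,0,-0.112,0.496,0.12,0,0,0,-0.112,0.496,0.1,0,0,0,-0.112,0.496,0.07,0,0,0]

```text
clock: 5.75
eef_pos: [450.9, 179.4, 182.9]
eef_rot: [3.139, -0.001, 1.473]
wrist_force: [1.0, 0.4, -2.8]
finger_gap: 51.0
finger_force: 25.0
```

Call:
jog_arm:
  plan: [0,0,-0.03,0,0,0,0,0,-0.07,0,0,0,0,0,-0.1,0,0,0,0,0,-0.125,0,0,0,0,0,-0.14,0,0,0,0,0,-0.148,0,0,0,0,0,-0.152,0,0,0,0,0,-0.154,0,0,0,0,0,-0.154,0,0,0,0,0,-0.154,0,0,0,0,0,-0.154,0,0,0]

```text
clock: 6.85
eef_pos: [450.3, 179.8, 28.9]
eef_rot: [3.141, -0.0, 1.473]
wrist_force: [0.2, 0.3, -2.2]
finger_gap: 51.1
finger_force: 25.0
```

Call:
jog_arm:
  plan: [0,0,-0.001,0,0,0,0,0,-0.001,0,0,0,0,0,-0.001,0,0,0]

```text
clock: 7.15
eef_pos: [450.0, 179.8, 27.5]
eef_rot: [3.142, -0.0, 1.473]
wrist_force: [0.8, -0.1, -2.5]
finger_gap: 51.3
finger_force: 25.0
```

Run:
```python
from h import *
np.set_printoptions(suppress=True,precision=2)
s=manip.read_state(); print(s['eef_pos'],s['wrist_force'])
p,d,K=grab('scene','s3'); P=cloud(d,K)
# jar bottom height check via picture
cv2.imwrite('pics/s3c.png',cv2.resize(p[80:330,200:500,::-1],(780,600),interpolation=2)[:600])
```

```text
[450.04 179.79  27.47] [ 0.84 -0.11 -2.49]
```

View pics/s3c.png

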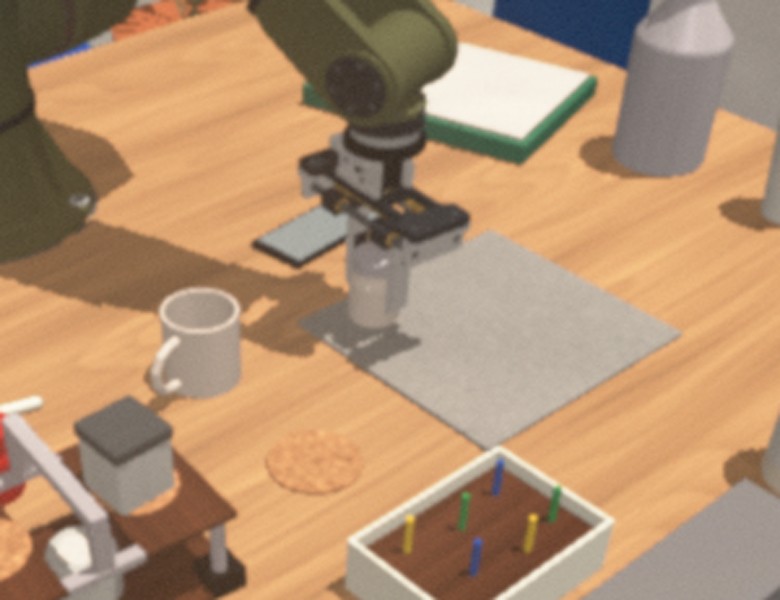

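The jar hangs just over the near corner of the board at crop (375,320), inside the board's edges. Lowering until the force shows contact.

Call:
jog_arm:
  plan: [0,0,-0.001,0,0,0,0,0,-0.001,0,0,0,0,0,-0.001,0,0,0]

```text
clock: 7.5
eef_pos: [450.1, 179.8, 27.4]
eef_rot: [3.141, -0.0, 1.473]
wrist_force: [-6.4, -1.9, 13.7]
finger_gap: 50.8
finger_force: 25.0
```

Call:
jog_arm:
  plan: [0,0,0,0,0,0,0,0,0,0,0,0,0,0,0,0,0,0,0,0,0,0,0,0,0,0,0,0,0,0,0,0,0,0,0,0,0,0,0.02,0,0,0,0,0,0.06,0,0,0,0,0,0.11,0,0,0,0,0,0.16,0,0,0,0,0,0.2,0,0,0,0,0,0.2,0,0,0]
  claw: 0.094

```text
clock: 8.7
eef_pos: [451.7, 180.3, 231.8]
eef_rot: [3.133, -0.004, 1.473]
wrist_force: [0.1, -0.0, -1.2]
finger_gap: 94.3
finger_force: 0.0
```

Call:
jog_arm:
  plan: [0.127,-0.38,0,0,0,7.2,0.127,-0.38,0,0,0,7.2,0.127,-0.38,0,0,0,7.2,0.127,-0.38,0,0,0,7.2,0.127,-0.38,0,0,0,7.2,0.127,-0.38,0,0,0,7.2,0.127,-0.38,0,0,0,7.2,0.127,-0.38,0,0,0,7.2,0.127,-0.38,0,0,0,7.2,0.127,-0.38,0,0,0,7.2,0.127,-0.38,0,0,0,7.2]

```text
clock: 9.8
eef_pos: [576.8, -199.2, 225.9]
eef_rot: [-3.141, -0.001, 1.599]
wrist_force: [0.1, 1.3, -0.0]
finger_gap: 93.7
finger_force: 0.0
```

Run:
```python
from h import *
np.set_printoptions(suppress=True,precision=2)
s=manip.read_state(); p,d,K=grab('wrist','w4'); print(s['clock'],s['eef_pos'],np.degrees(s['eef_rot']),s['wrist_force'])
P=cloud(d,K,True)
def q(lo,hi,z,box):
    u0,v0,u1,v1=box; m=np.zeros((480,640),np.uint8); m[v0:v1,u0:u1]=((P[v0:v1,u0:u1,2]>lo)&(P[v0:v1,u0:u1,2]<hi))
    n,l,st,c=cv2.connectedComponentsWithStats(m); i=1+np.argmax(st[1:,4]); ct=cv2.findContours((l==i).astype(np.uint8),0,1)[0][0]
    print(st[i],c[i],np.median(P[l==i][:,2]),cv2.minAreaRect(onplane(K,ct[:,0],z,True)[:,:2].astype(np.float32)))
q(155,170,161,(230,150,420,380)); q(142,155,150,(200,200,440,370))
pt,dt,Kt=grab('top','t4'); Pt=cloud(dt,Kt); m=(Pt[...,2]>60)&(Pt[...,2]<110); m[:,:140]=0;m[:,270:]=0;m[:190]=0;m[340:]=0
u=np.argwhere(m); print('jar on board',u.shape,np.nanmean(Pt[m],0), np.nanmax(Pt[m],0))
```

```text
9.8 [ 576.82 -199.23  225.89] [-179.96   -0.03   91.64] [ 0.1   1.34 -0.04]
[ 286  216   77   74 5435] [323.83 252.52] 160.94735535518234 ((576.0269775390625, -198.82220458984375), (52.53335189819336, 53.56333541870117), 1.671600341796875)
[ 235  299  168   38 3169] [318.7  318.25] 149.73265419012696 ((573.8450317382812, -255.763427734375), (18.375255584716797, 131.7465057373047), 84.32652282714844)
jar on board (505, 2) [452.07 176.45  84.57] [475.12 200.75  90.78]
```

Call:
jog_arm:
  plan: [-0.001,0.001,-0.03,0,0,0,-0.001,0.001,-0.06,0,0,0,-0.001,0.001,-0.09,0,0,0,-0.001,0.001,-0.11,0,0,0,-0.001,0.001,-0.122,0,0,0,-0.001,0.001,-0.128,0,0,0,-0.001,0.001,-0.129,0,0,0,-0.001,0.001,-0.129,0,0,0,-0.001,0.001,-0.129,0,0,0]

```text
clock: 10.8
eef_pos: [576.5, -199.4, 98.5]
eef_rot: [3.14, 0.001, 1.599]
wrist_force: [0.0, 0.9, 0.2]
finger_gap: 93.9
finger_force: 0.0
```

Call:
jog_arm:
  plan: [0,0,0,0,0,0,0,0,0,0,0,0,0,0,0,0,0,0,0,0,0,0,0,0,0,0,0,0,0,0,0,0,0,0,0,0,0,0,0,0,0,0,0,0,0,0,0,0]
  claw: 0.04
  force: 25

```text
clock: 11.6
eef_pos: [576.1, -199.2, 97.5]
eef_rot: [3.142, -0.0, 1.599]
wrist_force: [-0.2, 0.0, 0.3]
finger_gap: 52.8
finger_force: 25.0
```

Run:
```python
from h import *
print([round(float(manip.read_state()['finger_gap']),2) for _ in range(3)])
p,d,K=grab('wrist','w5'); print(manip.read_state()['finger_gap'])
```

```text
[52.79, 52.79, 52.79]
52.50440156005298
```

Call:
jog_arm:
  plan: [0,0,0,0,0,0,0,0,0,0,0,0]

```text
clock: 11.85
eef_pos: [576.1, -199.2, 97.4]
eef_rot: [3.142, 0.0, 1.599]
wrist_force: [0.7, -0.3, -0.1]
finger_gap: 52.8
finger_force: 25.0
```

View pics/w5.png

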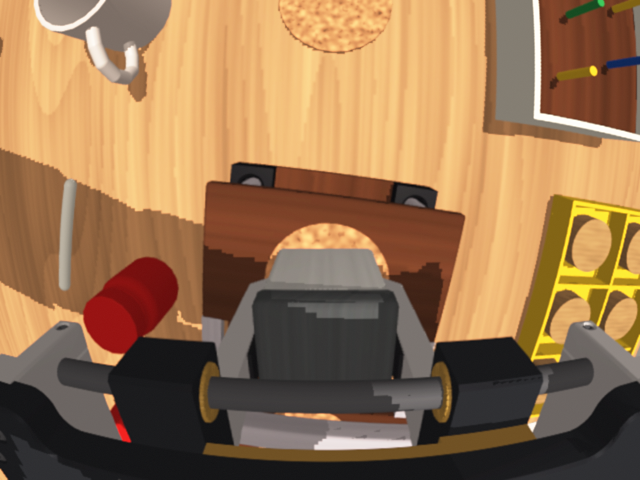

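The wrist view shows the caddy's dark lid at (325,340) between the fingers. The 52.8 mm opening means the fingers bear on the 53 mm lid, a symmetric grip above the centre of mass, which is acceptable. I lift gently with a bit more force.

Call:
jog_arm:
  plan: [0,0,0.005,0,0,0,0,0,0.015,0,0,0,0,0,0.04,0,0,0,0,0,0.08,0,0,0,0,0,0.12,0,0,0,-0.004,0.016,0.12,0,0,0,-0.013,0.052,0.12,0,0,0,-0.024,0.099,0.12,0,0,0,-0.035,0.145,0.12,0,0,0,-0.047,0.192,0.12,0,0,0,-0.058,0.239,0.12,0,0,0,-0.069,0.285,0.12,0,0,0,-0.081,0.332,0.12,0,0,0,-0.092,0.379,0.12,0,0,0,-0.103,0.426,0.12,0,0,0,-0.113,0.467,0.12,0,0,0,-0.121,0.498,0.12,0,0,0,-0.126,0.519,0.12,0,0,0,-0.126,0.519,0.12,0,0,0,-0.126,0.519,0.12,0,0,0]
  force: 35

```text
clock: 13.85
eef_pos: [449.7, 319.6, 217.3]
eef_rot: [-3.141, 0.0, 1.6]
wrist_force: [1.0, 0.1, -1.1]
finger_gap: 52.7
finger_force: 35.0
```

Call:
jog_arm:
  plan: [0,0,-0.03,0,0,0,0,0,-0.07,0,0,0,0,0,-0.11,0,0,0,0,0,-0.15,0,0,0,0,0,-0.18,0,0,0,0,0,-0.195,0,0,0,0,0,-0.201,0,0,0,0,0,-0.204,0,0,0,0,0,-0.204,0,0,0,0,0,-0.204,0,0,0,0,0,-0.2045,0,0,0,0,0,-0.205,0,0,0,0,0,-0.205,0,0,0,0,0,-0.205,0,0,0]

```text
clock: 15.25
eef_pos: [450.1, 319.8, 12.5]
eef_rot: [3.142, -0.0, 1.599]
wrist_force: [0.1, -0.0, -1.5]
finger_gap: 52.7
finger_force: 35.0
```

Call:
jog_arm:
  plan: [0,0,-0.0005,0,0,0,0,0,-0.0008,0,0,0,0,0,-0.0008,0,0,0]

```text
clock: 15.55
eef_pos: [450.1, 319.8, 12.4]
eef_rot: [3.141, -0.0, 1.599]
wrist_force: [-4.2, -3.3, 9.1]
finger_gap: 52.9
finger_force: 35.0
```

Run:
```python
from h import *
p,d,K=grab('scene','s6')
cv2.imwrite('pics/s6c.png',cv2.resize(p[100:300,280:500,::-1],(660,600),interpolation=2))
```

```text
(no output)
```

View pics/s6c.png

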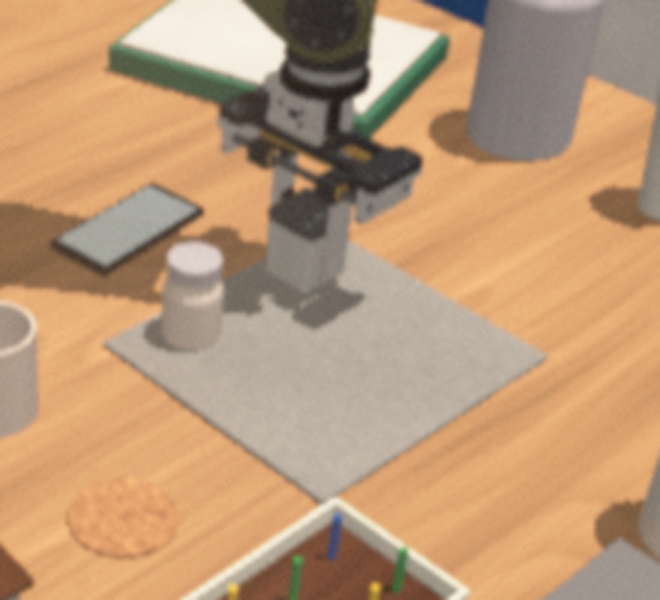

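Both the jar (crop 193,300) and the caddy (310,245) stand upright on the board. Releasing and going to the tier's handle.

Call:
jog_arm:
  plan: [0,0,0,0,0,0,0,0,0,0,0,0,0,0,0,0,0,0,0,0,0,0,0,0,0,0,0,0,0,0,0,0,0,0,0,0,0,0,0.02,0,0,0,0,0,0.06,0,0,0,0,0,0.11,0,0,0,0,0,0.16,0,0,0,0,0,0.2,0,0,0,0,0,0.2,0,0,0]
  claw: 0.094

```text
clock: 16.8
eef_pos: [451.6, 320.7, 217.5]
eef_rot: [3.134, -0.005, 1.599]
wrist_force: [0.9, -0.6, 0.7]
finger_gap: 94.1
finger_force: 0.0
```

Call:
jog_arm:
  plan: [0.121,-0.577,0,0,0,-97.2,0.121,-0.577,0,0,0,-97.2,0.121,-0.577,0,0,0,-97.2,0.121,-0.577,0,0,0,-97.2,0.121,-0.577,0,0,0,-97.2,0.121,-0.577,0,0,0,-97.2,0.121,-0.577,0,0,0,-97.2,0.121,-0.577,0,0,0,-97.2,0.121,-0.577,0,0,0,-97.2,0.121,-0.577,0,0,0,-97.2,0.121,-0.577,0,0,0,-97.2,0.121,-0.577,0,0,0,-97.2,0.121,-0.577,0,0,0,-97.2,0.121,-0.577,0,0,0,-97.2,0.121,-0.577,0,0,0,-97.2,0.121,-0.577,0,0,0,-97.2]

```text
clock: 18.4
eef_pos: [571.2, -256.0, 211.8]
eef_rot: [-3.142, -0.0, -0.096]
wrist_force: [-0.4, -0.0, 0.1]
finger_gap: 94.1
finger_force: 0.0
```

```bash
cat >> h.py <<'E'
def zrect(P,K,lo,hi,z,box,fish=True):
    u0,v0,u1,v1=box; m=np.zeros((480,640),np.uint8); m[v0:v1,u0:u1]=((P[v0:v1,u0:u1,2]>lo)&(P[v0:v1,u0:u1,2]<hi))
    n,l,st,c=cv2.connectedComponentsWithStats(m); i=1+np.argmax(st[1:,4]); ct=max(cv2.findContours((l==i).astype(np.uint8),0,1)[0],key=len)
    q=onplane(K,ct[:,0],z,fish)[:,:2].astype(np.float32)
    print(st[i],'z',np.median(P[l==i][:,2]),'rect',cv2.minAreaRect(q),'circ',cv2.minEnclosingCircle(q))
E
python3 - <<'E'
from h import *
np.set_printoptions(suppress=True,precision=2)
s=manip.read_state(); p,d,K=grab('wrist','w7'); print(s['clock'],s['eef_pos'],np.degrees(s['eef_rot']),s['joints'])
P=cloud(d,K,True); zrect(P,K,143,155,150,(230,60,400,380)); zrect(P,K,40,66,58,(200,60,440,400))
pt,dt,Kt=grab('top','t7'); Pt=cloud(dt,Kt); zrect(Pt,Kt,80,100,86,(140,190,270,330),False); zrect(Pt,Kt,70,82,76,(140,190,270,330),False)
cv2.imwrite('pics/t7c.png',np.hstack([cv2.resize(pt[190:350,100:370,::-1],(540,320)),cv2.resize(p[:,160:480,::-1],(213,320))]))
E
```

```text
18.4 [ 571.16 -256.03  211.78] [-180.     -0.01   -5.5 ] [-0.48  0.47  1.28  0.    1.4   1.19]
[ 318  155   22  187 3790] z 149.90278545328226 rect ((571.6316528320312, -258.55352783203125), (14.030465126037598, 136.56607055664062), 84.1921615600586) circ ((571.7171630859375, -257.71319580078125), 68.49793243408203)
[ 292  182   26   59 1250] z 58.20762625349559 rect ((585.074951171875, -238.7624969482422), (23.116100311279297, 54.42711639404297), 84.21258544921875) circ ((584.1417846679688, -248.05972290039062), 27.292448043823242)
[206 295  24  24 456] z 86.27717149557026 rect ((451.9949035644531, 177.9418487548828), (44.15585708618164, 44.68107986450195), 1.1300201416015625) circ ((451.4472961425781, 178.02830505371094), 23.35531234741211)
[140 292  22  27 577] z 75.98832311559659 rect ((451.71197509765625, 311.2710266113281), (50.396480560302734, 41.99781799316406), 1.136947751045227) circ ((452.496337890625, 311.8016052246094), 31.861207962036133)
```

View pics/t7c.png

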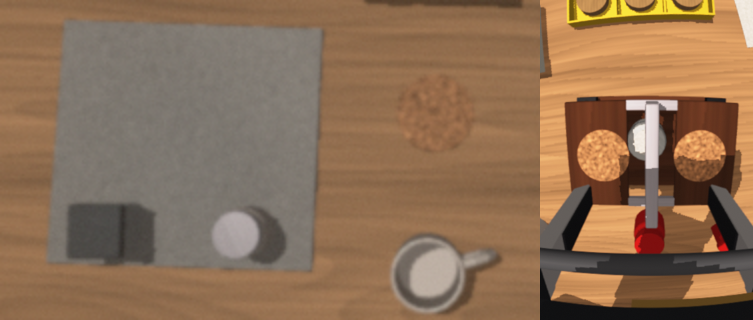

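Both containers stand well inside the board, and the bar lies between the open fingers. Descending on the handle.

Call:
jog_arm:
  plan: [0,0,-0.03,0,0,0,0,0,-0.055,0,0,0,0,0,-0.075,0,0,0,0,0,-0.084,0,0,0,0,0,-0.087,0,0,0,0,0,-0.087,0,0,0,0,0,-0.087,0,0,0]

```text
clock: 19.2
eef_pos: [571.5, -257.4, 125.9]
eef_rot: [3.141, -0.002, -0.098]
wrist_force: [0.1, -0.1, 0.1]
finger_gap: 93.6
finger_force: 0.0
```

Call:
jog_arm:
  plan: [0,0,0,0,0,0,0,0,0,0,0,0,0,0,0,0,0,0,0,0,0,0,0,0,0,0,0,0,0,0,0,0,0,0,0,0,0,0,0,0,0,0,0,0,0,0,0,0,0,0,0,0,0,0,0,0,0,0,0,0,0,0,0,0,0,0]
  claw: 0.005
  force: 40

```text
clock: 20.3
eef_pos: [571.1, -257.2, 124.7]
eef_rot: [-3.142, -0.0, -0.098]
wrist_force: [0.1, 0.0, -0.9]
finger_gap: 13.5
finger_force: 40.0
```

Run:
```python
from h import *
np.set_printoptions(suppress=True,precision=2)
s=manip.read_state(); print(s)
```

```text
{'clock': 20.3, 'joints': array([-0.48,  0.54,  1.38,  0.  ,  1.23,  1.19]), 'qd': array([ 0.,  0.,  0.,  0.,  0., -0.]), 'effort': array([ -0.04, -65.02, -33.96,   0.02,  -0.05,  -0.03]), 'eef_pos': array([ 571.07, -257.24,  124.65]), 'eef_rot': array([-3.14, -0.  , -0.1 ]), 'wrist_force': array([ 0.14,  0.04, -0.93]), 'moment': array([-0.03, -0.02, -0.03]), 'finger_force': 39.999879598617554, 'finger_gap': 13.484218566476454}
```

Call:
jog_arm:
  plan: [0,0,0.003,0,0,0,0,0,0.006,0,0,0,0,0,0.01,0,0,0,0,0,0.015,0,0,0,0,0,0.02,0,0,0,0,0,0.025,0,0,0,0,0,0.03,0,0,0,0,0,0.045,0,0,0,0,0,0.07,0,0,0,0,0,0.1,0,0,0,0,0,0.13,0,0,0,0,0,0.148,0,0,0,0,0,0.15,0,0,0,0,0,0.15,0,0,0,0,0,0.15,0,0,0]

```text
clock: 21.8
eef_pos: [570.7, -257.1, 273.4]
eef_rot: [-3.141, 0.002, -0.098]
wrist_force: [0.5, -0.2, -4.1]
finger_gap: 13.8
finger_force: 40.0
```

Run:
```python
from h import *
np.set_printoptions(suppress=True,precision=2)
s=manip.read_state(); print(s['eef_pos'],s['wrist_force'],s['moment'],s['finger_gap'])
p,d,K=grab('scene','s8'); cv2.imwrite('pics/s8c.png',cv2.resize(p[150:390,100:340,::-1],(600,600),interpolation=2))
pt,dt,Kt=grab('top','t8'); Pt=cloud(dt,Kt)
```

```text
[ 570.73 -257.06  273.35] [ 0.48 -0.24 -4.1 ] [0.1  0.03 0.02] 13.802276756647117
```

View pics/s8c.png

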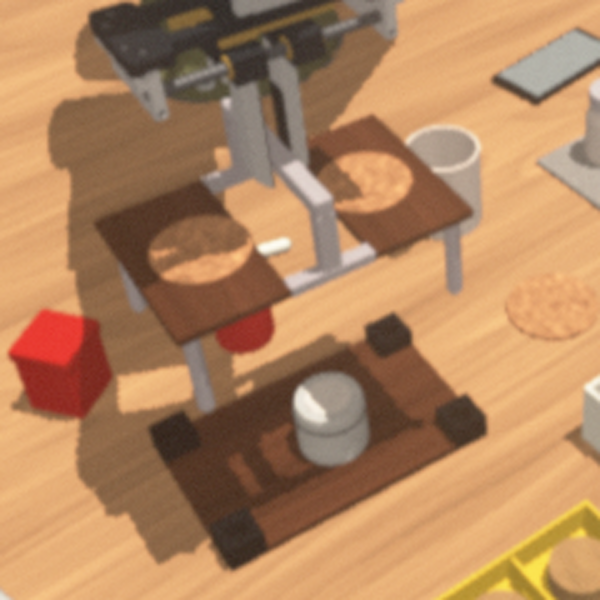

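The tier is lifted clear and level. The lower frame stands with the tin at crop (330,418) upright on it. Carrying the tier to the board.

Call:
jog_arm:
  plan: [0,0.01,0,0,0,0,0.001,0.035,0,0,0,0,0.002,0.07,0,0,0,0,0.003,0.107,0,0,0,0,0.004,0.144,0,0,0,0,0.005,0.181,0,0,0,0,0.006,0.218,0,0,0,0,0.007,0.255,0,0,0,0,0.008,0.292,0,0,0,0,0.009,0.329,0,0,0,0,0.01,0.366,0,0,0,0,0.011,0.403,0,0,0,0,0.012,0.438,0,0,0,0,0.013,0.468,0,0,0,0,0.014,0.49,0,0,0,0,0.014,0.502,0,0,0,0,0.014,0.507,0,0,0,0,0.014,0.507,0,0,0,0,0.014,0.507,0,0,0,0]

```text
clock: 23.8
eef_pos: [585.2, 248.9, 274.7]
eef_rot: [3.141, -0.0, -0.099]
wrist_force: [0.1, -0.1, -4.2]
finger_gap: 13.7
finger_force: 40.0
```

Call:
jog_arm:
  plan: [0,0,-0.02,0,0,0,0,0,-0.05,0,0,0,0,0,-0.08,0,0,0,0,0,-0.11,0,0,0,0,0,-0.13,0,0,0,0,0,-0.14,0,0,0,0,0,-0.146,0,0,0,0,0,-0.149,0,0,0,0,0,-0.15,0,0,0,0,0,-0.15,0,0,0,0,0,-0.15,0,0,0,0,0,-0.151,0,0,0,0,0,-0.1515,0,0,0,0,0,-0.1515,0,0,0]

```text
clock: 25.2
eef_pos: [585.0, 249.8, 123.1]
eef_rot: [3.142, 0.0, -0.098]
wrist_force: [-0.1, 0.3, -4.8]
finger_gap: 13.4
finger_force: 40.0
```

Run:
```python
from h import *
np.set_printoptions(suppress=True,precision=2)
s=manip.read_state(); print(s['eef_pos'],s['wrist_force'],s['moment'],s['finger_gap'],s['joints'])
```

```text
[585.03 249.76 123.11] [-0.06  0.34 -4.8 ] [0.07 0.05 0.04] 13.365716214413174 [ 0.35  0.56  1.34 -0.    1.23  2.01]
```

Call:
jog_arm:
  plan: [0,0,-0.0005,0,0,0,0,0,-0.001,0,0,0,0,0,-0.001,0,0,0,0,0,-0.001,0,0,0]

```text
clock: 25.6
eef_pos: [585.2, 249.8, 122.6]
eef_rot: [-3.141, -0.001, -0.098]
wrist_force: [-2.1, -0.8, 2.4]
finger_gap: 13.8
finger_force: 40.0
```

Call:
jog_arm:
  plan: [0,0,0,0,0,0,0,0,0,0,0,0,0,0,0,0,0,0,0,0,0,0,0,0,0,0,0,0,0,0,0,0,0,0,0,0,0,0,0.01,0,0,0,0,0,0.03,0,0,0,0,0,0.06,0,0,0,0,0,0.09,0,0,0,0,0,0.12,0,0,0,0,0,0.12,0,0,0]
  claw: 0.094

```text
clock: 26.8
eef_pos: [586.2, 250.2, 247.6]
eef_rot: [-3.138, -0.007, -0.098]
wrist_force: [-0.3, -0.5, -0.1]
finger_gap: 93.8
finger_force: 0.0
```

Call:
jog_arm:
  plan: [-0.01,-0.5,0,0,0,0,-0.01,-0.5,0,0,0,0,-0.01,-0.5,0,0,0,0,-0.01,-0.5,0,0,0,0,-0.01,-0.5,0,0,0,0,-0.01,-0.5,0,0,0,0,-0.01,-0.5,0,0,0,0,-0.01,-0.5,0,0,0,0,-0.01,-0.5,0,0,0,0,-0.01,-0.5,0,0,0,0,-0.01,-0.5,-0.02,0,0,0,-0.01,-0.5,-0.02,0,0,0,-0.01,-0.5,-0.02,0,0,0,-0.01,-0.5,-0.02,0,0,0]

```text
clock: 28.2
eef_pos: [575.5, -249.3, 223.2]
eef_rot: [3.141, -0.001, -0.096]
wrist_force: [-0.2, -0.1, 0.4]
finger_gap: 94.0
finger_force: 0.0
```

Run:
```python
from h import *
np.set_printoptions(suppress=True,precision=2)
s=manip.read_state(); p,d,K=grab('wrist','w9'); print(s['clock'],s['eef_pos'],np.degrees(s['eef_rot']))
P=cloud(d,K,True); zrect(P,K,47,66,58,(200,60,440,400))
pt,dt,Kt=grab('top','t9'); Pt=cloud(dt,Kt); zrect(Pt,Kt,47,66,58,(390,190,500,300),False); zrect(Pt,Kt,142,156,148,(120,170,290,330),False)
ps,ds,Ks=grab('scene','s9'); Ps=cloud(ds,Ks); zrect(Ps,Ks,52,66,58,(160,250,300,360),False)
zrect(Pt,Kt,80,95,89,(120,170,290,330),False)
cv2.imwrite('pics/w9c.png',np.hstack([cv2.resize(pt[170:350,100:370,::-1],(540,360)),cv2.resize(p[:,160:480,::-1],(240,360))]))
```

```text
28.2 [ 575.5  -249.3   223.24] [179.98  -0.06  -5.52]
[ 299  185   58   57 2543] z 58.229485048311176 rect ((583.165283203125, -252.89297485351562), (54.22008514404297, 54.446250915527344), 84.48094940185547) circ ((583.5381469726562, -252.5062713623047), 27.82640838623047)
[419 234  24  25 162] z 57.02224060421207 rect ((574.445556640625, -239.3189239501953), (54.797019958496094, 30.281333923339844), 39.38821029663086) circ ((581.6268310546875, -248.0653076171875), 27.664140701293945)
[165 197  20  75 630] z 147.99020937384864 rect ((585.7474975585938, 248.43377685546875), (16.037172317504883, 137.3384246826172), 84.35955810546875) circ ((586.1318359375, 252.32569885253906), 68.6855239868164)
[217 299  29  23 519] z 59.88167550270987 rect ((584.6100463867188, -252.61048889160156), (54.9504280090332, 56.57276153564453), 49.09059524536133) circ ((584.9713134765625, -251.1681365966797), 30.405433654785156)
[ 181  203   64   76 3099] z 89.42463558432178 rect ((581.0076293945312, 198.30499267578125), (118.1854019165039, 139.97789001464844), 84.48152923583984) circ ((580.443603515625, 194.09738159179688), 86.36872863769531)
```

View pics/w9c.png

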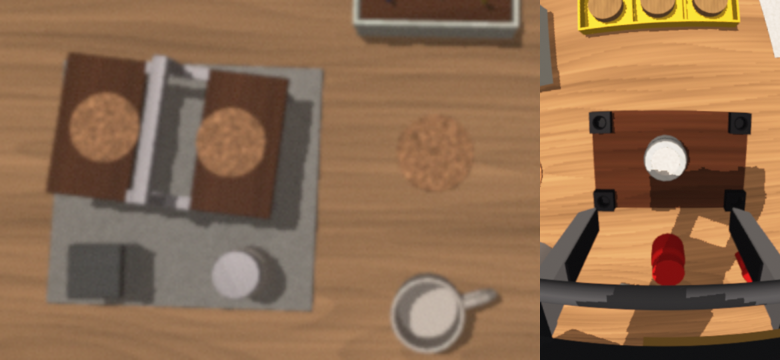

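The tier stands on the board with the jar and caddy in front of it. The tin is at (665,157) on the open lower frame. The tin measures about (583,−252) with its top at z 58, matching the text. Grasping it.

Call:
jog_arm:
  plan: [0.008,-0.0015,-0.04,0,0,0,0.008,-0.0015,-0.08,0,0,0,0.008,-0.0015,-0.12,0,0,0,0.008,-0.0015,-0.16,0,0,0,0.008,-0.0015,-0.185,0,0,0,0.008,-0.0015,-0.2,0,0,0,0.008,-0.0015,-0.206,0,0,0,0.008,-0.0015,-0.208,0,0,0,0.008,-0.0015,-0.208,0,0,0,0.008,-0.0015,-0.208,0,0,0]

```text
clock: 29.35
eef_pos: [583.7, -252.0, 15.5]
eef_rot: [3.141, -0.002, -0.098]
wrist_force: [0.4, 0.0, 0.6]
finger_gap: 93.9
finger_force: 0.0
```

Call:
jog_arm:
  plan: [0,0,0,0,0,0,0,0,0,0,0,0,0,0,0,0,0,0,0,0,0,0,0,0,0,0,0,0,0,0,0,0,0,0,0,0,0,0,0,0,0,0]
  claw: 0.045
  force: 25

```text
clock: 30.05
eef_pos: [583.1, -251.8, 14.1]
eef_rot: [-3.142, -0.0, -0.098]
wrist_force: [-0.0, 0.3, 0.1]
finger_gap: 55.7
finger_force: 25.0
```

Run:
```python
from h import *
np.set_printoptions(suppress=True,precision=2)
# coaster: cork is greyer/lighter texture than wood -> local variance mask in top and w1
for tag,f,box in (('top0',False,(285,215,352,282)),('t9',False,(285,215,352,282)),('w5',True,(265,0,405,70)),('scene0',False,(295,250,350,295))):
    p,d,K=load(tag); u0,v0,u1,v1=box
    g=cv2.cvtColor(p,cv2.COLOR_RGB2LAB).astype(np.float32)[v0:v1,u0:u1]
    e=np.abs(g[...,1]-cv2.medianBlur(g[...,1],5)) if 0 else g[...,1]
    bg=np.median(np.concatenate([e[:4].ravel(),e[-4:].ravel(),e[:,:4].ravel(),e[:,-4:].ravel()])); b=cv2.GaussianBlur(e,(5,5),0)
    t,m=cv2.threshold(cv2.normalize(b,None,0,255,cv2.NORM_MINMAX).astype(np.uint8),0,1,cv2.THRESH_OTSU)
    m=cv2.morphologyEx(m,cv2.MORPH_CLOSE,np.ones((7,7))); m=cv2.morphologyEx(m,cv2.MORPH_OPEN,np.ones((5,5)))
    n,l,st,c=cv2.connectedComponentsWithStats(m); i=1+np.argmax(st[1:,4]); ct=max(cv2.findContours((l==i).astype(np.uint8),0,1)[0],key=len)[:,0]+[u0,v0]
    q=onplane(K,ct,4,f)[:,:2].astype(np.float32); print(tag,bg,st[i],cv2.minEnclosingCircle(q),cv2.fitEllipse(q))
```

```text
top0 138.0 [  14   12   38   39 1143] ((579.9296264648438, -13.053909301757812), 42.571712493896484) ((579.678466796875, -13.65340805053711), (79.71541595458984, 81.42696380615234), 53.49583435058594)
t9 139.0 [  14   12   38   38 1140] ((578.8953247070312, -12.906797409057617), 42.88642501831055) ((579.966552734375, -13.55556869506836), (79.42182922363281, 81.59109497070312), 27.759815216064453)
w5 140.0 [  13    0  114   54 4766] ((578.3776245117188, -19.883968353271484), 41.593563079833984) ((579.3508911132812, -32.58909225463867), (45.374393463134766, 87.27839660644531), 92.97293853759766)
scene0 143.0 [  8  10  36  26 751] ((578.9269409179688, -12.481109619140625), 42.602596282958984) ((579.2755737304688, -13.528003692626953), (80.08158111572266, 82.28268432617188), 119.12602996826172)
```

Call:
jog_arm:
  plan: [0,0,0.01,0,0,0,0,0,0.04,0,0,0,0,0,0.08,0,0,0,0,0,0.1,0,0,0,0,0.01,0.1,0,0,0,-0.001,0.035,0.1,0,0,0,-0.001,0.07,0.1,0,0,0,-0.002,0.11,0.1,0,0,0,-0.003,0.15,0.1,0,0,0,-0.003,0.185,0.1,0,0,0,-0.004,0.215,0.1,0,0,0,-0.004,0.234,0.1,0,0,0,-0.004,0.239,0.1,0,0,0,-0.004,0.239,0.08,0,0,0,-0.004,0.239,0.05,0,0,0,-0.004,0.239,0.03,0,0,0,-0.004,0.239,0.03,0,0,0,-0.004,0.239,0.03,0,0,0]

```text
clock: 31.85
eef_pos: [579.0, -13.1, 44.2]
eef_rot: [3.142, 0.001, -0.098]
wrist_force: [-0.5, -0.6, -1.5]
finger_gap: 55.8
finger_force: 25.0
```

Run:
```python
from h import *
np.set_printoptions(suppress=True,precision=2)
s=manip.read_state(); p,d,K=grab('wrist','w10'); print(s['clock'],s['eef_pos'],s['wrist_force'])
ps,ds,Ks=grab('scene','s10')
P=cloud(d,K,True); zrect(P,K,65,95,77.5,(200,60,440,470))
g=cv2.GaussianBlur(cv2.cvtColor(p,cv2.COLOR_RGB2LAB)[...,1],(5,5),0).astype(float)
cv2.imwrite('pics/w10c.png',np.hstack([p[:,:,::-1][60:480,120:520],cv2.resize(ps[190:350,240:392,::-1],(399,420),interpolation=2)]))
```

```text
31.85 [578.95 -13.12  44.21] [-0.45 -0.64 -1.49]
[  227   260   198   120 14491] z 88.09643532279583 rect ((579.8904418945312, -14.45302963256836), (67.75598907470703, 74.46632385253906), 30.966503143310547) circ ((579.068603515625, -13.770181655883789), 45.11042022705078)
```

View pics/w10c.png

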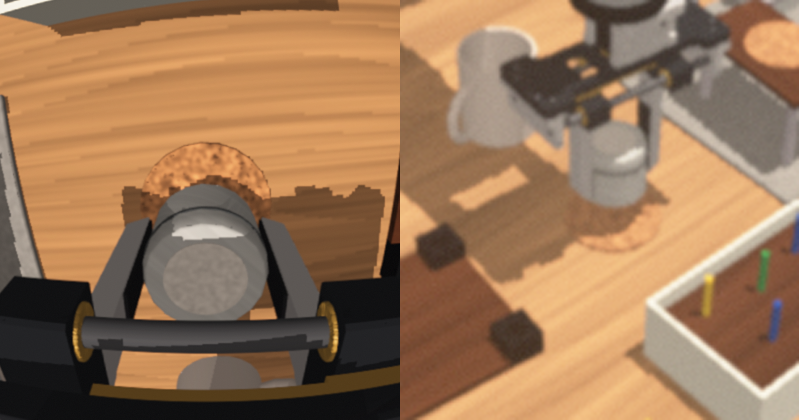

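Run:
```python
from h import *
from scipy.optimize import least_squares
np.set_printoptions(suppress=True,precision=2)
p,d,K=load('w10'); uv=np.array([(143,187),(160,159),(180,147),(207,142),(232,146),(252,159),(269,187)])+[120,60]
q=onplane(K,uv,4,True)[:,:2]; r=least_squares(lambda c:np.hypot(*(q-c).T)-42,[579,-13]); print(r.x,r.fun)
```

```text
[578.96 -14.18] [-0.3   0.16 -0.12 -0.16  0.38  0.05 -0.42]
```

The tin (205,270 in the crop) hangs centred over the coaster. The arc fit puts the coaster at (579,−13.5), within 1 mm of the tin. Lowering.

Call:
jog_arm:
  plan: [0,0,-0.015,0,0,0,0,0,-0.027,0,0,0,0,0,-0.032,0,0,0,0,0,-0.0335,0,0,0,0,0,-0.0335,0,0,0,0,0,-0.034,0,0,0,0,0,-0.0345,0,0,0,0,0,-0.0345,0,0,0]

```text
clock: 32.75
eef_pos: [579.1, -12.8, 10.0]
eef_rot: [3.142, -0.0, -0.098]
wrist_force: [-3.4, 0.1, 5.1]
finger_gap: 56.0
finger_force: 25.0
```

Call:
jog_arm:
  plan: [0,0,0,0,0,0,0,0,0,0,0,0,0,0,0,0,0,0,0,0,0,0,0,0,0,0,0,0,0,0,0,0,0,0,0,0,0,0,0.01,0,0,0,0,0,0.03,0,0,0,0,0,0.07,0,0,0,0,0,0.12,0,0,0,0,0,0.17,0,0,0,0,0,0.22,0,0,0,0,0,0.24,0,0,0,0,0,0.24,0,0,0]
  claw: 0.094

```text
clock: 34.15
eef_pos: [579.9, -12.8, 254.0]
eef_rot: [-3.141, -0.007, -0.098]
wrist_force: [-0.1, 0.1, -0.6]
finger_gap: 94.0
finger_force: 0.0
```

Call:
jog_arm:
  plan: [0.006,0.2625,0,0,0,0,0.006,0.2625,0,0,0,0,0.006,0.2625,0,0,0,0,0.006,0.2625,0,0,0,0,0.006,0.2625,0,0,0,0,0.006,0.2625,0,0,0,0,0.006,0.2625,0,0,0,0,0.006,0.2625,0,0,0,0,0.006,0.2625,-0.03,0,0,0,0.006,0.2625,-0.06,0,0,0,0.006,0.2625,-0.09,0,0,0,0.006,0.2625,-0.115,0,0,0,0.006,0.2625,-0.124,0,0,0,0.006,0.2625,-0.127,0,0,0,0.006,0.2625,-0.127,0,0,0,0.006,0.2625,-0.127,0,0,0,0.006,0.2625,-0.127,0,0,0]

```text
clock: 35.85
eef_pos: [585.5, 249.8, 123.8]
eef_rot: [-3.141, -0.002, -0.098]
wrist_force: [-0.1, 0.3, 0.5]
finger_gap: 93.5
finger_force: 0.0
```

Run:
```python
from h import *
np.set_printoptions(suppress=True,precision=2)
pt,dt,Kt=grab('top','t11'); Pt=cloud(dt,Kt); zrect(Pt,Kt,44,60,54,(280,190,360,290),False)
ps,ds,Ks=grab('scene','s11'); Ps=cloud(ds,Ks); zrect(Ps,Ks,48,62,54,(290,230,350,290),False)
s=manip.read_state(); print(s['eef_pos'],s['wrist_force'])
```

```text
[304 232  27  27 567] z 54.55808988184549 rect ((578.187744140625, -12.718027114868164), (53.33802032470703, 53.2391471862793), 1.2717537879943848) circ ((578.5172729492188, -12.519039154052734), 27.644014358520508)
[309 247  25  19 379] z 55.663261027759404 rect ((579.7910766601562, -13.738227844238281), (52.84248733520508, 58.50071716308594), 49.234954833984375) circ ((579.5972290039062, -14.749043464660645), 30.826541900634766)
[585.28 249.87 123.38] [-0.01  0.9   0.31]
```

The tin reads upright (top at z 54) and centred on the coaster within about 1.5 mm. Regrasping the tier.

Call:
jog_arm:
  plan: [0,0,0,0,0,0,0,0,0,0,0,0,0,0,0,0,0,0,0,0,0,0,0,0,0,0,0,0,0,0,0,0,0,0,0,0,0,0,0,0,0,0,0,0,0,0,0,0,0,0,0,0,0,0,0,0,0,0,0,0,0,0,0,0,0,0]
  claw: 0.005
  force: 40

```text
clock: 37.05
eef_pos: [585.1, 249.8, 122.6]
eef_rot: [-3.142, 0.0, -0.098]
wrist_force: [-0.9, -0.4, 0.4]
finger_gap: 14.0
finger_force: 40.0
```

Call:
jog_arm:
  plan: [0,0,0.005,0,0,0,0,0,0.02,0,0,0,0,0,0.05,0,0,0,0,0,0.085,0,0,0,0,0,0.12,0,0,0,0,0,0.145,0,0,0,0,0,0.152,0,0,0,0,0,0.152,0,0,0,0,0,0.152,0,0,0]

```text
clock: 37.95
eef_pos: [584.6, 249.6, 273.0]
eef_rot: [3.141, 0.002, -0.098]
wrist_force: [0.2, 0.1, -4.4]
finger_gap: 13.5
finger_force: 40.0
```

Call:
jog_arm:
  plan: [0,-0.01,0,0,0,0,-0.001,-0.035,0,0,0,0,-0.002,-0.07,0,0,0,0,-0.003,-0.107,0,0,0,0,-0.004,-0.144,0,0,0,0,-0.005,-0.181,0,0,0,0,-0.006,-0.218,0,0,0,0,-0.007,-0.255,0,0,0,0,-0.008,-0.292,0,0,0,0,-0.009,-0.329,0,0,0,0,-0.01,-0.366,0,0,0,0,-0.011,-0.403,0,0,0,0,-0.012,-0.438,0,0,0,0,-0.013,-0.468,0,0,0,0,-0.014,-0.49,0,0,0,0,-0.014,-0.502,0,0,0,0,-0.014,-0.507,0,0,0,0,-0.014,-0.507,0,0,0,0,-0.014,-0.507,0,0,0,0,-0.014,-0.507,0,0,0,0]

```text
clock: 39.95
eef_pos: [571.3, -256.3, 274.8]
eef_rot: [-3.142, -0.0, -0.097]
wrist_force: [0.8, -0.3, -4.9]
finger_gap: 13.5
finger_force: 40.0
```

Run:
```python
from h import *
np.set_printoptions(suppress=True,precision=2)
s=manip.read_state(); print(s['eef_pos'],s['wrist_force'],s['moment'],s['finger_gap'])
ps,ds,Ks=grab('scene','s12')
# compare tier in hand with s8 (same pose when lifted out)
a,_,_=load('s8'); sh=cv2.phaseCorrelate(cv2.cvtColor(a,cv2.COLOR_RGB2GRAY)[190:300,130:290].astype(np.float32),cv2.cvtColor(ps,cv2.COLOR_RGB2GRAY)[190:300,130:290].astype(np.float32),cv2.createHanningWindow((160,110),cv2.CV_32F)); print(sh)
```

```text
[ 571.25 -256.31  274.76] [ 0.78 -0.26 -4.86] [ 0.05 -0.03  0.05] 13.461914548856345
((0.5453596737869759, -0.5130682509344382), 1.0191563800970713)
```

Call:
jog_arm:
  plan: [0,0,-0.02,0,0,0,0,0,-0.05,0,0,0,0,0,-0.08,0,0,0,0,0,-0.105,0,0,0,0,0,-0.117,0,0,0,0,0,-0.12,0,0,0,0,0,-0.12,0,0,0,0,0,-0.12,0,0,0,0,0,-0.12,0,0,0,0,0,-0.123,0,0,0,0,0,-0.126,0,0,0,0,0,-0.129,0,0,0,0,0,-0.132,0,0,0,0,0,-0.134,0,0,0,0,0,-0.136,0,0,0,0,0,-0.136,0,0,0]

```text
clock: 41.6
eef_pos: [571.0, -257.2, 138.3]
eef_rot: [-3.141, 0.0, -0.098]
wrist_force: [0.3, 0.1, -4.2]
finger_gap: 13.7
finger_force: 40.0
```

Call:
jog_arm:
  plan: [0,0,-0.002,0,0,0,0,0,-0.004,0,0,0,0,0,-0.006,0,0,0,0,0,-0.008,0,0,0,0,0,-0.01,0,0,0,0,0,-0.011,0,0,0,0,0,-0.011,0,0,0]

```text
clock: 42.3
eef_pos: [571.0, -257.2, 127.5]
eef_rot: [-3.141, 0.0, -0.098]
wrist_force: [0.9, 0.6, -5.0]
finger_gap: 13.8
finger_force: 40.0
```

Call:
jog_arm:
  plan: [0,0,-0.001,0,0,0,0,0,-0.002,0,0,0,0,0,-0.003,0,0,0,0,0,-0.0035,0,0,0,0,0,-0.0035,0,0,0,0,0,-0.0035,0,0,0]

```text
clock: 42.9
eef_pos: [571.2, -257.3, 124.6]
eef_rot: [3.141, -0.001, -0.098]
wrist_force: [-1.3, 0.0, 2.8]
finger_gap: 13.4
finger_force: 40.0
```

Fully seated: contact came at exactly the original grip height. Releasing and going to the jar.

Call:
jog_arm:
  plan: [0,0,0,0,0,0,0,0,0,0,0,0,0,0,0,0,0,0,0,0,0,0,0,0,0,0,0,0,0,0,0,0,0,0,0,0,0,0,0.01,0,0,0,0,0,0.03,0,0,0,0,0,0.06,0,0,0,0,0,0.09,0,0,0,0,0,0.12,0,0,0,0,0,0.12,0,0,0]
  claw: 0.094

```text
clock: 44.1
eef_pos: [572.1, -257.8, 249.6]
eef_rot: [3.139, -0.007, -0.098]
wrist_force: [0.2, -0.4, 1.2]
finger_gap: 94.0
finger_force: 0.0
```

Call:
jog_arm:
  plan: [-0.121,0.437,0,0,0,90,-0.121,0.437,0,0,0,90,-0.121,0.437,0,0,0,90,-0.121,0.437,0,0,0,90,-0.121,0.437,0,0,0,90,-0.121,0.437,0,0,0,90,-0.121,0.437,0,0,0,90,-0.121,0.437,0,0,0,90,-0.121,0.437,0,0,0,90,-0.121,0.437,0,0,0,90,-0.121,0.437,0,0,0,90,-0.121,0.437,0,0,0,90,-0.121,0.437,0,0,0,90,-0.121,0.437,0,0,0,90,-0.121,0.437,0,0,0,90]

```text
clock: 45.6
eef_pos: [450.2, 179.4, 244.1]
eef_rot: [-3.142, 0.0, 1.471]
wrist_force: [-0.3, -0.5, -0.5]
finger_gap: 94.0
finger_force: 0.0
```

Run:
```python
from h import *
np.set_printoptions(suppress=True,precision=2)
pt,dt,Kt=grab('top','t13'); Pt=cloud(dt,Kt); zrect(Pt,Kt,141,156,150,(420,190,490,310),False)
s=manip.read_state(); p,d,K=grab('wrist','w13'); print(s['eef_pos'],np.degrees(s['eef_rot'])); P=cloud(d,K,True); zrect(P,K,80,95,86,(220,150,430,420))
a,b,c=load('s9')
```

```text
[442 211  15  74 647] z 150.13557228282286 rect ((572.2806396484375, -255.30372619628906), (16.48967742919922, 136.8577423095703), 84.43270874023438) circ ((572.2180786132812, -255.94577026367188), 68.68387603759766)
[450.15 179.49 244.14] [-180.      0.     84.32]
[ 301  198   49   49 1863] z 86.0928143521295 rect ((450.4382629394531, 179.61019897460938), (46.20390319824219, 45.040771484375), 84.33338928222656) circ ((450.2104797363281, 179.25390625), 23.57082748413086)
```

The tier is back: the bar is at (572.3,−255.3), z 150, against (572.0,−255.7), z 150 before. The jar is where I left it. Grasping and returning it.

Call:
jog_arm:
  plan: [0,0,-0.04,0,0,0,0,0,-0.08,0,0,0,0,0,-0.12,0,0,0,0,0,-0.16,0,0,0,0,0,-0.19,0,0,0,0,0,-0.207,0,0,0,0,0,-0.214,0,0,0,0,0,-0.2167,0,0,0,0,0,-0.2167,0,0,0,0,0,-0.2167,0,0,0,0,0,-0.2167,0,0,0]

```text
clock: 46.8
eef_pos: [450.5, 179.9, 28.2]
eef_rot: [3.14, -0.001, 1.473]
wrist_force: [-0.4, -0.5, -0.3]
finger_gap: 94.0
finger_force: 0.0
```

Call:
jog_arm:
  plan: [0,0,0,0,0,0,0,0,0,0,0,0,0,0,0,0,0,0,0,0,0,0,0,0,0,0,0,0,0,0,0,0,0,0,0,0,0,0,0,0,0,0,0,0,0,0,0,0]
  claw: 0.04
  force: 25

```text
clock: 47.6
eef_pos: [450.1, 179.8, 27.4]
eef_rot: [-3.142, -0.0, 1.473]
wrist_force: [-0.4, -0.5, 0.9]
finger_gap: 51.2
finger_force: 25.0
```

Call:
jog_arm:
  plan: [0,0,0.02,0,0,0,0,0,0.06,0,0,0,0,0,0.11,0,0,0,0,0,0.16,0,0,0,0,0,0.2,0,0,0,0.003,-0.015,0.205,0,0,0,0.011,-0.05,0.205,0,0,0,0.021,-0.094,0.205,0,0,0,0.031,-0.139,0.205,0,0,0,0.041,-0.184,0.205,0,0,0,0.052,-0.228,0.205,0,0,0,0.062,-0.273,0.205,0,0,0,0.072,-0.317,0.205,0,0,0,0.082,-0.362,0.205,0,0,0,0.092,-0.407,0.205,0,0,0,0.101,-0.446,0.205,0,0,0,0.108,-0.476,0.205,0,0,0,0.112,-0.496,0.205,0,0,0,0.112,-0.496,0.205,0,0,0,0.112,-0.496,0.205,0,0,0]

```text
clock: 49.6
eef_pos: [561.8, -315.9, 231.7]
eef_rot: [-3.141, -0.001, 1.473]
wrist_force: [-0.0, 0.4, -1.7]
finger_gap: 50.9
finger_force: 25.0
```

Call:
jog_arm:
  plan: [0,0,-0.02,0,0,0,0,0,-0.05,0,0,0,0,0,-0.08,0,0,0,0,0,-0.102,0,0,0,0,0,-0.113,0,0,0,0,0,-0.117,0,0,0,0,0,-0.119,0,0,0,0,0,-0.119,0,0,0,0,0,-0.119,0,0,0,0,0,-0.12,0,0,0,0,0,-0.1205,0,0,0,0,0,-0.1205,0,0,0]

```text
clock: 50.8
eef_pos: [562.2, -316.4, 112.4]
eef_rot: [3.141, 0.0, 1.473]
wrist_force: [-0.2, 0.8, 0.9]
finger_gap: 51.3
finger_force: 25.0
```

Call:
jog_arm:
  plan: [0,0,0,0,0,0,0,0,0,0,0,0,0,0,0,0,0,0,0,0,0,0,0,0,0,0,0,0,0,0,0,0,0,0,0,0,0,0,0.01,0,0,0,0,0,0.03,0,0,0,0,0,0.07,0,0,0,0,0,0.11,0,0,0,0,0,0.13,0,0,0,0,0,0.13,0,0,0]
  claw: 0.094

```text
clock: 52.0
eef_pos: [562.8, -316.7, 246.2]
eef_rot: [3.136, 0.003, 1.473]
wrist_force: [0.2, -0.7, 0.4]
finger_gap: 93.7
finger_force: 0.0
```

Call:
jog_arm:
  plan: [-0.112,0.636,0,0,0,7.2,-0.112,0.636,0,0,0,7.2,-0.112,0.636,0,0,0,7.2,-0.112,0.636,0,0,0,7.2,-0.112,0.636,0,0,0,7.2,-0.112,0.636,0,0,0,7.2,-0.112,0.636,0,0,0,7.2,-0.112,0.636,0,0,0,7.2,-0.112,0.636,0,0,0,7.2,-0.112,0.636,0,0,0,7.2,-0.112,0.636,0,0,0,7.2,-0.112,0.636,0,0,0,7.2,-0.112,0.636,0,0,0,7.2,-0.112,0.636,0,0,0,7.2,-0.112,0.636,0,0,0,7.2,-0.112,0.636,0,0,0,7.2,-0.112,0.636,0,0,0,7.2]

```text
clock: 53.7
eef_pos: [450.4, 318.6, 241.9]
eef_rot: [-3.142, 0.0, 1.597]
wrist_force: [0.3, -0.4, -0.1]
finger_gap: 94.1
finger_force: 0.0
```

Run:
```python
from h import *
np.set_printoptions(suppress=True,precision=2)
pt,dt,Kt=grab('top','t14'); Pt=cloud(dt,Kt); zrect(Pt,Kt,164,180,171,(460,225,515,280),False)
s=manip.read_state(); p,d,K=grab('wrist','w14'); print(s['eef_pos'],np.degrees(s['eef_rot'])); P=cloud(d,K,True); zrect(P,K,70,85,76,(220,150,430,420))
```

```text
[473 240  27  25 539] z 171.48657408771635 rect ((563.48291015625, -315.2241516113281), (43.058895111083984, 47.11631393432617), 1.1993191242218018) circ ((563.3875732421875, -315.6376953125), 24.121803283691406)
[450.46 318.73 241.99] [180.     0.    91.51]
[ 298  193   55   53 2853] z 76.00729113726788 rect ((450.3587646484375, 319.8449401855469), (51.78537368774414, 51.11173629760742), 1.5210587978363037) circ ((450.1999816894531, 319.43634033203125), 35.34376907348633)
```

Call:
jog_arm:
  plan: [0,0,-0.04,0,0,0,0,0,-0.08,0,0,0,0,0,-0.12,0,0,0,0,0,-0.16,0,0,0,0,0,-0.195,0,0,0,0,0,-0.217,0,0,0,0,0,-0.226,0,0,0,0,0,-0.2295,0,0,0,0,0,-0.2295,0,0,0,0,0,-0.2295,0,0,0,0,0,-0.2295,0,0,0]

```text
clock: 54.9
eef_pos: [450.6, 320.1, 13.5]
eef_rot: [3.14, -0.001, 1.599]
wrist_force: [-0.6, 1.0, -0.4]
finger_gap: 94.1
finger_force: 0.0
```

Call:
jog_arm:
  plan: [0,0,0,0,0,0,0,0,0,0,0,0,0,0,0,0,0,0,0,0,0,0,0,0,0,0,0,0,0,0,0,0,0,0,0,0,0,0,0,0,0,0,0,0,0,0,0,0]
  claw: 0.04
  force: 35

```text
clock: 55.7
eef_pos: [450.0, 319.8, 12.4]
eef_rot: [-3.142, -0.0, 1.599]
wrist_force: [-0.1, -0.8, 0.0]
finger_gap: 52.8
finger_force: 35.0
```

Call:
jog_arm:
  plan: [0,0,0.01,0,0,0,0,0,0.04,0,0,0,0,0,0.09,0,0,0,0,0,0.14,0,0,0,0,0,0.18,0,0,0,0.004,-0.016,0.205,0,0,0,0.013,-0.052,0.205,0,0,0,0.024,-0.099,0.205,0,0,0,0.035,-0.145,0.205,0,0,0,0.047,-0.192,0.205,0,0,0,0.058,-0.239,0.205,0,0,0,0.069,-0.285,0.205,0,0,0,0.081,-0.332,0.205,0,0,0,0.092,-0.379,0.205,0,0,0,0.103,-0.426,0.205,0,0,0,0.113,-0.467,0.205,0,0,0,0.121,-0.498,0.205,0,0,0,0.126,-0.519,0.205,0,0,0,0.126,-0.519,0.205,0,0,0,0.126,-0.519,0.205,0,0,0]

```text
clock: 57.7
eef_pos: [575.8, -199.0, 217.6]
eef_rot: [-3.141, -0.0, 1.598]
wrist_force: [0.6, 0.3, -1.8]
finger_gap: 52.8
finger_force: 35.0
```

cmd z is 217.45, so descend 0.12 to 97.45, then a touch.

Call:
jog_arm:
  plan: [0,0,-0.02,0,0,0,0,0,-0.05,0,0,0,0,0,-0.08,0,0,0,0,0,-0.102,0,0,0,0,0,-0.113,0,0,0,0,0,-0.117,0,0,0,0,0,-0.119,0,0,0,0,0,-0.119,0,0,0,0,0,-0.119,0,0,0,0,0,-0.12,0,0,0,0,0,-0.1205,0,0,0,0,0,-0.1205,0,0,0]

```text
clock: 58.9
eef_pos: [576.2, -199.3, 97.4]
eef_rot: [3.141, 0.0, 1.599]
wrist_force: [-0.8, 0.1, 1.6]
finger_gap: 52.7
finger_force: 35.0
```

Call:
jog_arm:
  plan: [0,0,0,0,0,0,0,0,0,0,0,0,0,0,0,0,0,0,0,0,0,0,0,0,0,0,0,0,0,0,0,0,0,0,0,0,0,0,0.01,0,0,0,0,0,0.03,0,0,0,0,0,0.07,0,0,0,0,0,0.11,0,0,0,0,0,0.13,0,0,0,0,0,0.17,0,0,0]
  claw: 0.094

```text
clock: 60.1
eef_pos: [575.3, -198.9, 267.2]
eef_rot: [-3.139, -0.001, 1.599]
wrist_force: [-0.1, -0.3, 0.3]
finger_gap: 94.1
finger_force: 0.0
```

Call:
jog_arm:
  plan: [-0.1,-0.1,0.1,0,0,0,-0.1,-0.1,0.1,0,0,0,-0.2,0.0,0.1,0,0,0,-0.2,0.0,0.1,0,0,0,-0.2,0.0,0.1,0,0,0,-0.2,0.0,0.1,0,0,0,-0.2,0.0,0.1,0,0,0,-0.2,0.0,0.1,0,0,0]

```text
clock: 60.9
eef_pos: [376.6, -199.5, 366.8]
eef_rot: [-3.142, -0.0, 1.599]
wrist_force: [-0.3, 0.2, -0.4]
finger_gap: 94.2
finger_force: 0.0
```

Run:
```python
from h import *
np.set_printoptions(suppress=True,precision=2)
s=manip.read_state(); print(s['clock'],s['eef_pos'],s['wrist_force'])
pt,dt,Kt=grab('top','t15'); Pt=cloud(dt,Kt); ps,ds,Ks=grab('scene','s15')
zrect(Pt,Kt,164,180,171,(460,225,515,280),False); zrect(Pt,Kt,155,163.5,161,(395,220,446,270),False); zrect(Pt,Kt,141,153,150,(436,205,470,295),False)
zrect(Pt,Kt,44,60,54,(280,190,360,290),False)
Ps=cloud(ds,Ks); zrect(Ps,Ks,164,180,171,(165,260,215,325),False); zrect(Ps,Ks,155,168,161,(225,235,272,300),False); zrect(Ps,Ks,140,153,150,(195,245,250,330),False)
a=load('scene0')[0]
print('diff mug/cake',[np.abs(a[v0:v1,u0:u1].astype(int)-ps[v0:v1,u0:u1]).mean() for u0,v0,u1,v1 in ((258,200,296,250),(330,265,440,355))])
cv2.imwrite('pics/f15.png',np.hstack([cv2.resize(ps[130:400,120:440,::-1],(474,400)),cv2.resize(pt[110:370,270:480,::-1],(323,400))]))
```

```text
60.9 [ 376.63 -199.48  366.84] [-0.31  0.2  -0.42]
[473 240  27  25 538] z 171.26645274549736 rect ((563.4832763671875, -315.2545166015625), (43.058807373046875, 47.05597686767578), 1.2008346319198608) circ ((563.3861694335938, -315.7139892578125), 24.055055618286133)
[405 229  31  29 783] z 161.26879752289722 rect ((577.9138793945312, -198.621826171875), (50.953548431396484, 53.908287048339844), 1.278620958328247) circ ((577.5281372070312, -198.38259887695312), 35.80126190185547)
[442 211  15  74 625] z 149.98470027196527 rect ((572.1920776367188, -255.1069793701172), (16.782047271728516, 137.0719451904297), 84.4339828491211) circ ((572.1995849609375, -255.02969360351562), 68.8749008178711)
[304 232  27  27 572] z 54.51621309598431 rect ((578.185546875, -12.718074798583984), (53.34224319458008, 53.2391471862793), 1.2717539072036743) circ ((578.19921875, -12.723855972290039), 27.892620086669922)
[174 268  27  23 466] z 172.63786110468766 rect ((565.2644653320312, -317.83673095703125), (44.8067512512207, 53.77098846435547), 60.739200592041016) circ ((564.9091186523438, -317.74273681640625), 27.333078384399414)
[228 244  38  29 623] z 162.63338989172246 rect ((579.2156982421875, -201.16757202148438), (59.90433120727539, 56.20849609375), 1.5801455974578857) circ ((579.2867431640625, -200.47857666015625), 38.62743377685547)
[201 252  41  49 454] z 151.0536595326691 rect ((574.0346069335938, -258.5645446777344), (17.78085708618164, 146.98472595214844), 84.081787109375) circ ((573.8338623046875, -260.6982116699219), 73.51398468017578)
diff mug/cake [np.float64(1.6110526315789473), np.float64(1.7671380471380471)]
```

View pics/f15.png

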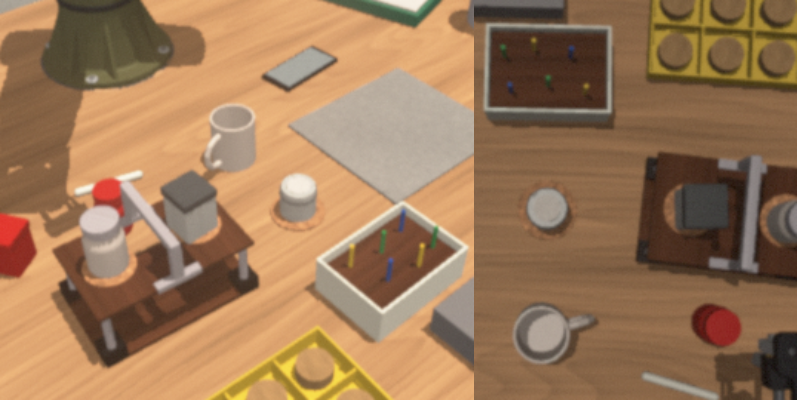

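The final view shows the tin centred on the coaster at (297,200). The tier is plugged in, with the jar (103,245) and caddy (190,208) back on their pads within about 1 mm. The mug and cake box have not moved, and the arm is clear of everything.

```bash
python3 -c "
from cell import manip
print(manip.sign_off())"
```

```text
the job is handed in; nothing more can be done
None
```

The job is done and handed in at about 61 s: the tin is on the middle of the coaster, the tier is fully plugged back in, the jar and caddy are back upright within about 1 mm of where they stood, and the cake box and mug were not disturbed.

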